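Clear the walnut shells into the waste pan

ROBOT

A 6-joint arm with a two-finger parallel gripper is mounted at the origin on a cart in front of the work surface, level with it; the furniture and walls round the work are solid. World frame = base frame: x ahead of the robot, y to its left, z up, the work surface at z = 0. Lengths are in m, angles in rad, forces in N, time in s.
With the tool pointing down it reaches from about 0.3 to 0.875 m from the base axis. Payload 6.4 kg.
Tool frame: the origin (TCP) lies on the centre line of the jaws, within the pads' length; the fingertips stand 25 mm ahead of it and the grasp point (between the pads) lies 6 mm ahead of it (ctrl.tip_reach is the distance from the TCP to the fingertips, in m); z points along the fingers, y is the line along which they close (so a half turn about z gives the same grasp; the last joint's range is limited). The gripper opens to 85 mm and grips with 20 to 120 N. Pads are 22 mm wide; open, the fingers measure 114 mm over their backs; the gripper's body (76 mm by 85 mm) begins 54 mm behind the grasp point. The pads swing forward as they close: fully open they stand 13 mm farther back than shut.
Start: joints at [0.979, 0.181, 1.607, -0, 1.354, -0.206], TCP at [0.216, 0.533, 0.256] pointing down, gripper open.
Joint ranges: [-2.99, 2.99], [-0.89, 2.07], [0.3, 2.58], [-1.14, 4.28], [0, 2.63], [-3.12, 3.12]. Speed limits (rad/s): [2.57, 2.57, 3.01, 3.14, 3.14, 3.14].

INTERFACE

Orientations are given as a unit quaternion [w, x, y, z].
In Python, from bench import ctrl gives the robot as it stands.
- The arm moves only by the tool servo_tool, never from a script. Its argument "motion" is a list that holds one entry, the list of rows, each a list of 5 numbers: the shift along the tool's x, y, z in cm, then the turn about the tool's z in degrees, then the closure, from -1 (fully open) to 1 (shut). In form: [[[dx, dy, dz, twist, claw], ...]]. A call has 1 to 5 rows; each row is the pose to reach, as a shift and turn from the pose commanded when the call began, along the tool's axes at that moment; what a row does not reach only later rows make up. A row lasts 1/10 s, in which the tool goes at most 50 mm and 8.59 degrees, less where a joint would pass 70% of its speed; a pose out of reach is approached as far as the arm can. A call with a gripper value outside its range is refused whole. The fingers move at their own pace and stop on an object; the grip force is fixed at half the most. Time passes only in rows, so rows that repeat a pose let the fingers close. It gives the time, the measured TCP pose, the force, the opening and the grip force at its end, in the units of the state.
- ctrl.get_obs(): the state, without advancing time (a new reading comes with each control period).
- ctrl.camera(name): name is "side" or "top" or "wrist"; returns a dict with "pixels" (480x640x3 uint8, red, green, blue), "depth" (480x640 float32, m along the optical axis (not along the pixel's ray), 0 where there is no reading), "fx", "fy", "cx", "cy" (pixels), "k1" (the pictures are not rectified: a ray, as slopes to the right and down, at radius r is drawn at 1 + k1 r^2 times it, then the intrinsics apply), "R" (3x3) and "t" (3): a world point X has camera coordinates R X + t; the wrist camera has in their place "hand_eye" (4x4, takes a point from camera to tool coordinates, whose origin is the TCP and whose axes are the flange's). Camera axes: x right, y down, z forward; pixel columns grow to the right and rows downward; lengths in m; the calibration is good to about 2 mm. A picture is of the moment at which its call begins: read the wrist's pose just before it.
- ctrl.hand_in(): hands the job in; it is judged then, once.
The state is a dict: "time_s": time; "q": joint angles; "dq": joint speeds; "joint_efforts": joint torques, N m; "eef_pos": TCP position; "eef_rot": TCP orientation; "wrist_force": force on the tool from outside, world axes, zero at the start; "torque": the same for the moment, N m; "opening": opening from 0.0 (shut) to 1.0 (fully open); "grasp_force": force on a finger pad.
Only numpy, scipy, OpenCV 4.12 (cv2) and the standard library are available. Lean on these libraries where they do the work, as an engineer would, in place of code of your own. Each camera call takes 0.05 s, during which the arm holds its last target. There are 200 camera calls.

TASK

Clear the cracked walnut shells off the raised board. First, with your closed fingers, push the empty steel waste pan along its guides until it is fully home against the stop under the board's open mouth; then sweep all three half shells across the board and out through the mouth so that they drop into the pan. Push and sweep only: do not lift the shells or the pan, and leave the ramekin of kernels on the board and the nutcracker on the table where they are.

Things in the scene. Friction and masses are not known exactly. Their poses are not given: they have to be found in the camera images.
- prep_board: fixed beech board unit: a board 310 (its x) by 320 mm (its y) on legs, upper face 92 mm above the table, 20 mm thick, under it a bay for the pan. Origin on the table under the board's centre; y points to the open mouth, z up
- board_centre (a point): centre of the board's upper face, axes as the unit's. A rim 10 mm wide stands 14 mm above the face all round but for the mouth; inside it the board spans x -145..145 mm and begins at y = -150 mm. In the two corners beside the mouth slanting cheeks of the rim's height funnel towards it, from x = +-148, y = 102 mm to x = +-72, y = 156 mm
- board_mouth (a point): middle of the mouth, a 134 mm wide gap in the rim at the +y end, on the upper face at the board's edge (160 mm from the board's centre); past it the surface ends and a shell drops
- pan_stop (a point): middle of the stop's outer face, a panel under the board at y = 102 mm, at the height of the pan's rim (63 mm). From it two steel guides 20 mm high, inner faces at x = +-83 mm, run out along y on the table to y = 350 mm
- waste_pan: empty steel pan, 176 (x) by 162 mm (y) over its flat rim, 65 mm high, inside 154 x 140 mm, floor 3 mm, 0.34 kg; on the table between the guides (3 mm play a side), axes as the board's. Starts pulled out 70 to 120 mm to the board's +y. Origin: centre of its underside; fully home (rim on the stop) it is 183 mm from the unit's origin along y, and the board overhangs its inside by 47 mm
- shell_a: an empty walnut half shell, a brown dome 35 mm across and 18 mm high with steep sides and a flattened crown, 12 g, lying hollow side down on the board so that it slides and does not roll; origin at the centre of its flat underside, z up as it lies; its centre starts at least 55 mm from every rim
- shell_b: an empty walnut half shell, a brown dome 35 mm across and 18 mm high with steep sides and a flattened crown, 12 g, lying hollow side down on the board so that it slides and does not roll; origin at the centre of its flat underside, z up as it lies; its centre starts at least 55 mm from every rim
- shell_c: an empty walnut half shell, a brown dome 35 mm across and 18 mm high with steep sides and a flattened crown, 12 g, lying hollow side down on the board so that it slides and does not roll; origin at the centre of its flat underside, z up as it lies; its centre starts at least 55 mm from every rim
- nut_ramekin: white ramekin filled with walnut kernels, 72 mm across and 45 mm high, loose on the board (to be left alone); it stands at any one of four spots, about 70 mm either side of the board's middle line in a front or a back row, and the shells lie at the other three. Origin at the centre of its underside
- nutcracker: steel lever nutcracker, 170 mm long, 60 mm wide and 16 mm high, loose on the table to the right of the board as the robot sees it (to be left alone); origin at its middle on the table, x along its length

How it is judged:
By the outcome, as a careful person would: the job done as asked, in the order asked, and still so for the second after the job is handed in, with the robot touching nothing.
It also fails if it takes over 61 s, if anything falls off the work surface, if the arm or the gripper's body presses on something with over 40 N, if the wrist force passes 120 N, or if a joint passes its speed limit or range.

## Working session

There is one attempt and no reset: what is moved stays moved. The work goes in short steps, Python scripts to look and compute and a tool call to move; the robot and the scene stay as the last step left them, time stands still between calls to the robot, and variables do not carry over. Pictures are saved under pics/ and viewed, at most 10 in all, crops included, and the job is handed in when it is done.

Besides the shell and the picture viewer there is one more tool, called after ">>>" as name(argument=value, ...) on one line, values as JSON. servo_tool: Moves the arm, as the interface text tells. Its arguments: {"type":"object","properties":{"motion":{"type":"array"}},"required":["motion"]}

```bash
mkdir -p pics
python3 - <<'E'
from bench import ctrl
import cv2,numpy as np
o=ctrl.get_obs();print(o['eef_pos'],o['eef_rot'],o['opening'],o['time_s'],ctrl.tip_reach)
for n in('top','side'):
    c=ctrl.camera(n);cv2.imwrite(f'pics/{n}0.png',c['pixels'][...,::-1])
    np.savez(f'{n}0.npz',**c);print(n,c['fx'],c['fy'],c['cx'],c['cy'],c['k1'],c['R'],c['t'])
E
```

```text
[0.21606029 0.53230505 0.25537143] [-3.50721192e-04  1.91718504e-01  9.81449558e-01 -8.11438065e-04] 1.0016078463436662 0.0 0.025
top 518.1592632816148 518.1592632816148 322.40339304746203 231.81520958611014 -0.09930787585339378 [[-0.01158921 -0.99992732  0.00332383]
 [-0.99182519  0.01107274 -0.1271227 ]
 [ 0.12707666 -0.00476991 -0.99188143]] [-0.10457755  0.59436354  1.03322429]
side 469.0356048841222 469.0356048841222 323.8797026461369 241.38218632132507 -0.11410094608046073 [[ 0.82677624  0.56222895  0.01842992]
 [ 0.29648039 -0.40767348 -0.86365601]
 [-0.47805903  0.71951438 -0.50374461]] [-0.43213851 -0.13577671  1.53715628]
```

View pics/top0.png

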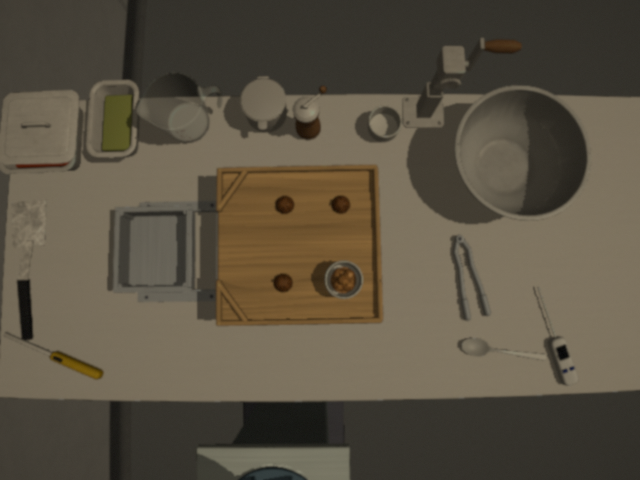

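View pics/side0.png

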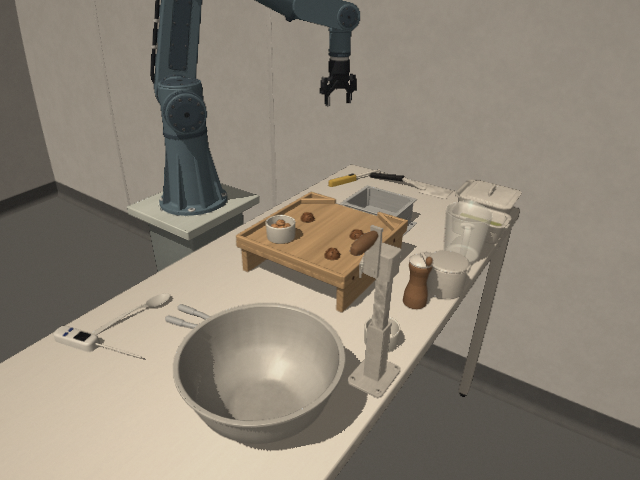

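The top view shows the board at (218–382, 166–325) with its mouth facing left. The pan is at (114–195, 207–293). The shells are at (285,204), (341,204) and (284,283), the ramekin at (343,280), and the nutcracker at (470,277). The side view agrees, and the arm is clear of everything.

```bash
cat > h.py <<'E'
import cv2,numpy as np
def rays(c,uv):
    K=np.array([[c['fx'],0,c['cx']],[0,c['fy'],c['cy']],[0,0,1]],float)
    n=cv2.undistortPoints(np.array(uv,float).reshape(-1,1,2),K,np.array([float(c['k1']),0,0,0])).reshape(-1,2)
    return np.c_[n,np.ones(len(n))]
def onplane(c,uv,z):
    d=rays(c,uv)@c['R']; o=-c['R'].T@c['t']
    return o+d*((z-o[2])/d[:,2])[:,None]
def cloud(c):
    v,u=np.mgrid[0:480,0:640]; uv=np.c_[u.ravel(),v.ravel()]
    P=(rays(c,uv)*c['depth'].ravel()[:,None]-c['t'])@c['R']
    return P.reshape(480,640,3)
E
cat > m.py <<'E'
from h import *
c=dict(np.load('top0.npz')); P=cloud(c); Z=P[...,2]
hsv=cv2.cvtColor(c['pixels'],cv2.COLOR_RGB2HSV)
roi=np.zeros((480,640),bool);roi[150:340,205:395]=1
m=roi&(Z>.085)&(Z<.115)&(hsv[...,1]>70)
r=cv2.minAreaRect(P[m][:,:2].astype(np.float32)*1000);print('board rect depth',r)
q=cv2.minAreaRect(np.argwhere(m)[:,::-1].astype(np.int32));b=cv2.boxPoints(q)
w=onplane(c,b,.106)[:,:2]*1000;print('corners',w,w.mean(0),'sides',np.linalg.norm(w-np.roll(w,1,0),axis=1))
proi=np.zeros((480,640),bool);proi[190:310,100:214]=1
pm=proi&(Z>.055)&(Z<.075)
print('pan rect',cv2.minAreaRect(P[pm][:,:2].astype(np.float32)*1000),pm.sum(), np.median(Z[pm]))
g=cv2.inRange(hsv,(0,90,20),(14,255,120))
print('table z',np.median(Z[350:380,120:300]),'board z',np.median(Z[235:255,240:300]))
V=c['pixels'].max(2)
for n,(u,v) in dict(a=(285,204),b=(341,204),c=(284,283)).items():
    s=np.zeros((480,640),bool);s[v-14:v+15,u-14:u+15]=1
    k=(s&(V<110)&(Z>.096)).astype(np.uint8)
    M=cv2.moments(k,True);uv=(M['m10']/M['m00'],M['m01']/M['m00'])
    print(n,uv,k.sum(),onplane(c,[uv],.101)*1000)
k=roi&(Z>.12);print('ram',cv2.minEnclosingCircle(P[k][:,:2].astype(np.float32)*1000),np.median(Z[k]))
E
python3 m.py
```

```text
board rect depth ((563.3630981445312, -63.18009948730469), (311.4330139160156, 321.7322082519531), 0.5228258371353149)
corners [[ 716.75812927  104.03968588]
 [ 719.43468827 -226.37797685]
 [ 409.1403727  -224.48210387]
 [ 406.19096886   93.62805687]] [562.88103978 -63.29808449] sides [310.74163407 330.42850333 310.30010734 318.12383336]
pan rect ((559.7291870117188, 235.55490112304688), (176.45672607421875, 164.8955078125), 0.2303510308265686) 1822 0.06343469430524165
table z -0.001213900688502746 board z 0.0911965674770574
a (284.3008130081301, 203.59756097560975) 246 [[641.66741131 -36.99875635 101.        ]]
b (340.4504132231405, 203.400826446281) 242 [[ 640.82746882 -147.05185009  101.        ]]
c (282.7269230769231, 282.09615384615387) 260 [[488.4191131  -33.57864523 101.        ]]
ram ((484.4559020996094, -142.54307556152344), 45.5338020324707) 0.1335994057648731
```

>>> servo_tool(motion=[[[-5,-0.5,0,8.5,1],[-10,-1,0,17,1],[-15,-1.5,0,25.5,1],[-20,-2,0,34,1],[-25,-2.5,0,42.5,1]]])

```text
time_s: 0.6
eef_pos: [0.4388, 0.4148, 0.2559]
eef_rot: [-0.0, 0.537, 0.844, -0.0]
wrist_force: [0.7, 1.0, -0.5]
opening: 0.142
grasp_force: 0.0
```

```bash
cat > go.py <<'E'
import sys,numpy as np
from bench import ctrl
from scipy.spatial.transform import Rotation as R
o=ctrl.get_obs();w=o['eef_rot'];r=R.from_quat([*w[1:],w[0]])
M=r.as_matrix();a=np.degrees(np.arctan2(M[1,1],M[0,1]))
x,y,z,yaw=map(float,sys.argv[1:5])
d=np.array([x,y,z])/1000-o['eef_pos']
print('pos',o['eef_pos']*1000,'tool-y angle',a,'t',o['time_s'],'q',np.round(o['q'],2))
print('F',o['wrist_force'],'open',o['opening'],'shift cm',np.round(100*M.T@d,2),'twist',(a-yaw+180)%360-180)
E
python3 go.py 560 350 255 0.5
```

```text
pos [438.77278897 414.82654478 255.90403525] tool-y angle 25.05833749318347 t 0.6 q [0.56 0.24 1.53 0.   1.37 0.12]
F [ 0.7245459   1.0488131  -0.50089383] open 0.14234642246425874 shift cm [-11.01   8.24   0.09] twist 24.558337493183473
```

>>> servo_tool(motion=[[[-3.7,2.7,0,8.2,1],[-7.3,5.5,0,16.4,1],[-11,8.2,0,24.5,1],[-11,8.2,4,24.5,1],[-11,8.2,8,24.5,1]]])

```text
time_s: 1.1
eef_pos: [0.561, 0.3508, 0.1762]
eef_rot: [0.001, 0.703, 0.712, 0.001]
wrist_force: [-0.3, 0.8, -1.0]
opening: 0.002
grasp_force: 0.0
```

```bash
python3 go.py 560 350 60 0.5
```

```text
pos [561.0120198  350.76565831 176.16192475] tool-y angle 0.7227700803113137 t 1.1 q [ 0.38  0.44  1.44 -0.    1.26  0.37]
F [-0.2994475   0.79833613 -0.97382901] open 0.0015965917905814224 shift cm [-0.09 -0.13 11.62] twist 0.22277008031130663
```

>>> servo_tool(motion=[[[0,-0.1,4,0,1],[0,-0.1,8,0,1],[0,-0.1,11,0,1],[0,-0.1,11.6,0,1],[-1,-0.1,11.6,0,1]]])

```text
time_s: 1.6
eef_pos: [0.5569, 0.3421, 0.0591]
eef_rot: [-0.001, 0.701, 0.713, -0.001]
wrist_force: [0.0, -0.2, 0.5]
opening: -0.003
grasp_force: 0.0
```

>>> servo_tool(motion=[[[-1,0,0,0,1],[-2,0,0,0,1],[-3.2,0,0,0,1],[-4.6,0,0,0,1],[-6,0,0,0,1]]])

```text
time_s: 2.1
eef_pos: [0.5596, 0.281, 0.0616]
eef_rot: [0.0, 0.702, 0.713, 0.001]
wrist_force: [0.4, 3.6, 1.9]
opening: 0.001
grasp_force: 1.6
```

>>> servo_tool(motion=[[[-1.4,0,0,0,1],[-2.8,0,0,0,1],[-4,0,0,0,1],[-5,0,0,0,1],[-5.5,0,0,0,1]]])

```text
time_s: 2.6
eef_pos: [0.5596, 0.2257, 0.0601]
eef_rot: [-0.0, 0.702, 0.712, -0.0]
wrist_force: [-0.7, 2.5, 1.2]
opening: 0.002
grasp_force: 1.4
```

```bash
python3 go.py 560 212 60 0.5
```

```text
pos [559.63915919 225.71425079  60.1320173 ] tool-y angle 0.848203669695583 t 2.6 q [ 0.19  0.48  1.65 -0.    1.01  0.17]
F [-0.67644547  2.53646643  1.20311387] open 0.0017231426601676402 shift cm [-1.37  0.02  0.01] twist 0.3482036696955788
```

>>> servo_tool(motion=[[[-0.4,0,0,0,1],[-0.8,0,0,0,1],[-1.1,0,0,0,1],[-1.4,0,0,0,1],[-1.5,0,0,0,1]]])

```text
time_s: 3.1
eef_pos: [0.5613, 0.2135, 0.0608]
eef_rot: [0.0, 0.702, 0.713, 0.002]
wrist_force: [4.8, 12.5, -1.2]
opening: -0.005
grasp_force: 6.4
```

>>> servo_tool(motion=[[[-0.1,0,0,0,1],[-0.2,0,0,0,1],[-0.3,0,0,0,1],[-0.3,0,0,0,1],[-0.3,0,0,0,1]]])

```text
time_s: 3.6
eef_pos: [0.5614, 0.2133, 0.0612]
eef_rot: [-0.001, 0.701, 0.713, 0.004]
wrist_force: [5.1, 21.5, -1.3]
opening: -0.002
grasp_force: 10.6
```

>>> servo_tool(motion=[[[2,0,0,0,1],[3,0,-4,0,1],[3,0,-8.5,0,1],[0,-1,-11,8.5,0.44],[-5,-2.5,-11,17,0.44]]])

```text
time_s: 4.1
eef_pos: [0.5391, 0.1616, 0.1749]
eef_rot: [0.003, 0.8, 0.6, 0.004]
wrist_force: [1.0, -0.8, 1.2]
opening: 0.281
grasp_force: 0.0
```

```bash
python3 go.py 471 -70 165 -24.6
```

```text
pos [539.10516029 161.56312565 174.94366243] tool-y angle -16.19585232175577 t 4.1 q [ 0.08  0.23  1.72 -0.    1.18  0.36]
F [ 1.04673692 -0.75709047  1.20295881] open 0.28108545790222966 shift cm [-24.14  -0.09   0.93] twist 8.404147678244243
```

>>> servo_tool(motion=[[[-5,0,0,8.4,0.44],[-10,0,0,8.4,0.44],[-15,0,0,8.4,0.44],[-20,0,0.5,8.4,0.44],[-24.1,-0.1,0.9,8.4,0.44]]])

```text
time_s: 4.6
eef_pos: [0.4672, -0.073, 0.1611]
eef_rot: [0.0, 0.841, 0.541, -0.001]
wrist_force: [0.7, -0.3, 0.3]
opening: 0.282
grasp_force: 0.0
```

```bash
python3 go.py 471 -70 120 -24.6
python3 - <<'E'
from bench import ctrl
import cv2,numpy as np
c=ctrl.camera('top');cv2.imwrite('pics/top1.png',cv2.resize(c['pixels'][150:340,100:400,::-1],None,fx=2.6,fy=2.6))
np.savez('top1.npz',**c)
from h import *
P=cloud(c);Z=P[...,2];p=np.zeros((480,640),bool);p[190:310,100:260]=1
m=p&(Z>.055)&(Z<.075)
print(cv2.minAreaRect(P[m][:,:2].astype(np.float32)*1000), np.percentile(P[m][:,1],99.5))
E
```

```text
pos [467.20917634 -73.03762521 161.07995305] tool-y angle -24.521748275689877 t 4.6 q [-0.41  0.07  1.94 -0.    1.13  0.02]
F [ 0.6568859  -0.30721046  0.28961324] open 0.28173010052816555 shift cm [0.44 0.22 4.11] twist 0.07825172431012106
((562.0169677734375, 153.85372924804688), (176.98223876953125, 97.00885009765625), 0.7012043595314026) 0.2015127627177509
```

View pics/top1.png

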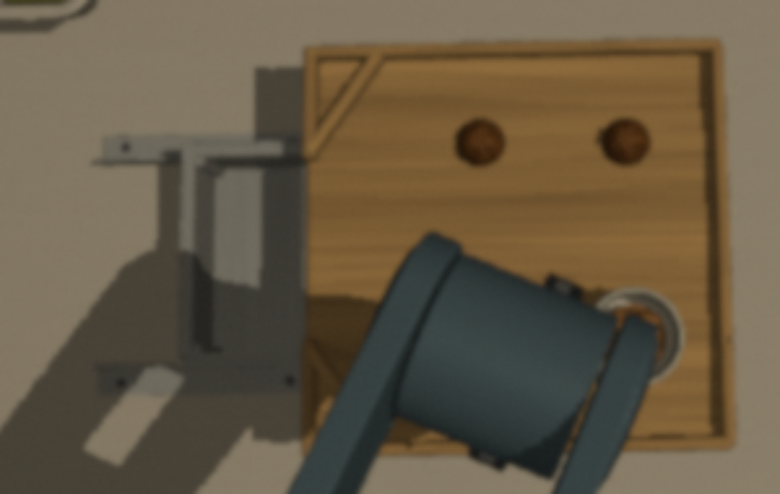

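>>> servo_tool(motion=[[[0.2,0.1,1.5,0,0.44],[0.4,0.2,3,0,0.44],[0.4,0.2,4,0,0.44],[0.4,0.2,4,0,0.44]]])

```text
time_s: 5.05
eef_pos: [0.4706, -0.0674, 0.1196]
eef_rot: [-0.001, 0.841, 0.541, -0.001]
wrist_force: [-0.8, -0.1, -0.2]
opening: 0.279
grasp_force: 0.0
```

```bash
python3 go.py 541 84 120 -24.6
```

```text
pos [470.59157748 -67.42785641 119.64881914] tool-y angle -24.48965291395592 t 5.05 q [-0.39  0.14  1.96 -0.    1.04  0.04]
F [-0.82006336 -0.10677286 -0.18778081] open 0.27903039446925354 shift cm [16.7   0.13 -0.05] twist 0.11034708604407228
```

The picture shows the pan home: its outer rim is at crop column 183, or y = 201.5 mm, and it is square to the mouth. Shells a (480,142) and b (625,141) haven't moved. The ramekin (640,335) is undisturbed, and shell c is hidden under the wrist.

>>> servo_tool(motion=[[[0.8,0,0,0,0.44],[1.8,0,0,0,0.44],[3,0,0,0,0.44],[4.3,0,0,0,0.44],[5.8,0,0,0,0.44]]])

```text
time_s: 5.55
eef_pos: [0.4968, -0.0138, 0.1217]
eef_rot: [0.0, 0.841, 0.541, 0.0]
wrist_force: [-0.9, -0.9, -0.3]
opening: 0.283
grasp_force: 0.2
```

>>> servo_tool(motion=[[[1.5,0,0,0,0.44],[3,0,0,0,0.44],[4.5,0,0,0,0.44],[6,0,0,0,0.44],[7.5,0,0,0,0.44]]])

```text
time_s: 6.05
eef_pos: [0.5277, 0.0544, 0.1214]
eef_rot: [0.0, 0.841, 0.541, 0.0]
wrist_force: [-0.4, -1.9, 0.9]
opening: 0.281
grasp_force: 0.6
```

>>> servo_tool(motion=[[[1.2,0,0,0,0.44],[2.4,0,0,0,0.44],[3.4,0,0,0,0.44],[4.4,0,0,0,0.44],[5,0,0,0,0.44]]])

```text
time_s: 6.55
eef_pos: [0.5481, 0.0995, 0.1211]
eef_rot: [-0.0, 0.841, 0.541, -0.0]
wrist_force: [0.2, 1.0, -0.1]
opening: 0.275
grasp_force: 0.0
```

```bash
python3 go.py 659 -73 165 26
python3 - <<'E'
from bench import ctrl
import cv2,numpy as np
c=ctrl.camera('side');cv2.imwrite('pics/side1.png',cv2.resize(c['pixels'][150:320,220:450,::-1],None,fx=3.4,fy=3.4))
E
```

```text
pos [548.12753126  99.52839625 121.09337518] tool-y angle -24.494860287293285 t 6.55 q [-0.03  0.3   1.76  0.    1.08  0.39]
F [ 0.24744891  0.98292687 -0.10101381] open 0.2751488607104196 shift cm [-11.1   17.24  -4.4 ] twist -50.49486028729328
```

View pics/side1.png

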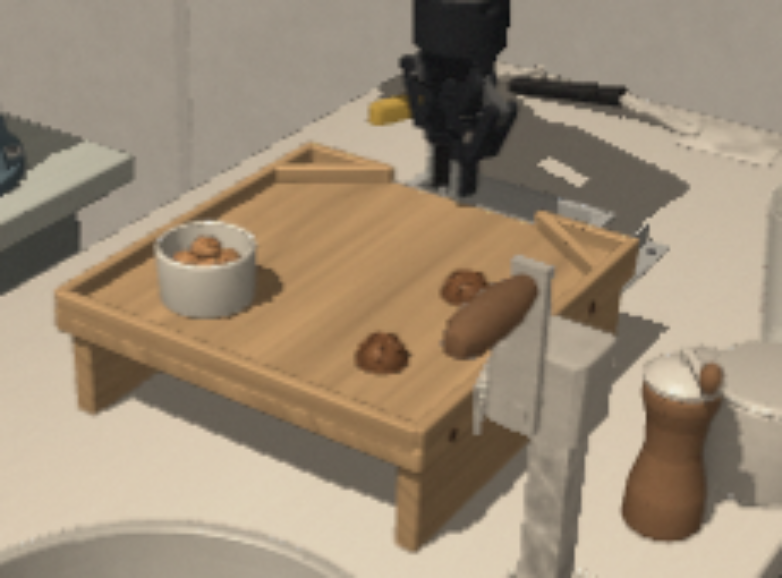

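Shell c is off the board. Shells a (465,287) and b (383,352) and the ramekin (207,270) are where they were.

>>> servo_tool(motion=[[[0,0,-3,-8.5,0.44],[-1,2,-4.4,-17,0.44],[-3.5,6,-4.4,-25.5,0.44],[-6,10,-4.4,-34,0.44],[-9,14,-4.4,-42.5,0.44]]])

```text
time_s: 7.1
eef_pos: [0.6388, -0.0423, 0.1655]
eef_rot: [0.0, 0.585, 0.811, 0.0]
wrist_force: [0.4, -0.4, 0.1]
opening: 0.281
grasp_force: 0.0
```

```bash
python3 go.py 659 -72 120 26
```

```text
pos [638.82766747 -42.34055382 165.53927957] tool-y angle 18.39912469891669 t 7.1 q [-0.25  0.41  1.51  0.    1.22 -0.57]
F [ 0.41522711 -0.39077475  0.1433193 ] open 0.2811758328250144 shift cm [-3.45  0.98  4.55] twist -7.600875301083306
```

>>> servo_tool(motion=[[[-2,0.6,0,-4,0.44],[-3.5,1,0,-7.6,0.44],[-3.5,1,1.5,-7.6,0.44],[-3.5,1,3,-7.6,0.44],[-3.5,1,4.5,-7.6,0.44]]])

```text
time_s: 7.6
eef_pos: [0.6569, -0.0702, 0.1179]
eef_rot: [-0.001, 0.533, 0.846, -0.0]
wrist_force: [-0.1, 0.2, 0.6]
opening: 0.279
grasp_force: 0.0
```

```bash
python3 go.py 574 99 120 26
```

```text
pos [656.88745428 -70.1982858  117.85295915] tool-y angle 25.567679939200723 t 7.6 q [-0.29  0.51  1.47  0.    1.16 -0.73]
F [-0.13777977  0.1725449   0.64799756] open 0.2792370733870303 shift cm [18.84 -0.18 -0.18] twist -0.4323200607992703
```

>>> servo_tool(motion=[[[0.8,0,0,0,0.44],[1.8,0,0,0,0.44],[3,0,0,0,0.44],[4.3,0,0,0,0.44],[5.8,0,0,0,0.44]]])

```text
time_s: 8.1
eef_pos: [0.6325, -0.0177, 0.1202]
eef_rot: [-0.0, 0.533, 0.846, -0.0]
wrist_force: [0.2, 1.0, 0.1]
opening: 0.283
grasp_force: 0.0
```

>>> servo_tool(motion=[[[1.5,0,0,0,0.44],[3,0,0,0,0.44],[4.5,0,0,0,0.44],[6,0,0,0,0.44],[7.5,0,0,0,0.44]]])

```text
time_s: 8.6
eef_pos: [0.6003, 0.0496, 0.1203]
eef_rot: [0.0, 0.533, 0.846, 0.0]
wrist_force: [0.8, -0.3, -0.1]
opening: 0.28
grasp_force: 0.0
```

>>> servo_tool(motion=[[[1.2,0,0,0,0.44],[2.4,0,0,0,0.44],[3.5,0,0,0,0.44],[4.6,0,0,0,0.44],[5.5,0,0,0,0.44]]])

```text
time_s: 9.1
eef_pos: [0.5767, 0.0989, 0.1203]
eef_rot: [-0.0, 0.533, 0.846, -0.0]
wrist_force: [-0.4, 0.6, -0.4]
opening: 0.285
grasp_force: 0.0
```

```bash
python3 go.py 651 -182 165 15.8
python3 - <<'E'
from bench import ctrl
import cv2,numpy as np
c=ctrl.camera('top');np.savez('top2.npz',**c)
cv2.imwrite('pics/top2.png',cv2.resize(c['pixels'][150:340,100:400,::-1],None,fx=2.6,fy=2.6))
from h import *
V=c['pixels'].max(2);u,v=341,204;k=np.zeros((480,640),np.uint8);k[v-14:v+15,u-14:u+15]=(V<110)[v-14:v+15,u-14:u+15]
M=cv2.moments(k,True);print(k.sum(),onplane(c,[(M['m10']/M['m00'],M['m01']/M['m00'])],.101))
E
```

```text
pos [576.6778477   98.89336872 120.28009682] tool-y angle 25.59958050753732 t 9.1 q [-0.03  0.36  1.68  0.    1.1  -0.48]
F [-0.36072127  0.63254545 -0.4199904 ] open 0.2852434678231407 shift cm [-28.54  -5.43  -4.47] twist 9.799580507537314
326 [[ 0.63910155 -0.14549106  0.101     ]]
```

View pics/top2.png

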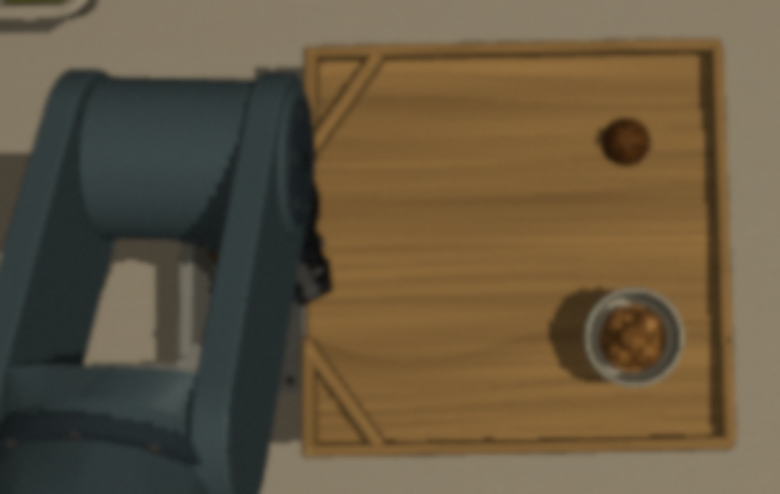

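Only shell b (626,141) and the ramekin (633,336) remain on the board. Shell a has gone over the mouth edge.

>>> servo_tool(motion=[[[0,0,-2.5,0,0.44],[-1.5,0,-4.5,4,0.44],[-6,-1,-4.5,9.8,0.44],[-10.8,-2,-4.5,9.8,0.44],[-15.6,-3,-4.5,9.8,0.44]]])

```text
time_s: 9.65
eef_pos: [0.6179, -0.057, 0.1658]
eef_rot: [0.0, 0.603, 0.798, 0.0]
wrist_force: [1.3, 0.8, -0.1]
opening: 0.279
grasp_force: 0.0
```

```bash
python3 go.py 651 -183 165 15.8
```

```text
pos [617.87304661 -56.97303307 165.76010115] tool-y angle 15.844826165478624 t 9.65 q [-0.28  0.37  1.56 -0.    1.21 -0.56]
F [ 1.25921574  0.77156331 -0.13756685] open 0.2787070458471069 shift cm [-13.03  -0.25   0.08] twist 0.04482616547861085
```

>>> servo_tool(motion=[[[-4,-0.1,0,0,0.44],[-8,-0.2,0,0,0.44],[-11.5,-0.2,0,0,0.44],[-13,-0.2,0,0,0.44],[-13,-0.2,0,0,0.44]]])

```text
time_s: 10.15
eef_pos: [0.6509, -0.1833, 0.165]
eef_rot: [0.0, 0.604, 0.797, -0.0]
wrist_force: [0.5, 1.4, 0.3]
opening: 0.282
grasp_force: 0.0
```

>>> servo_tool(motion=[[[0,0,1.5,0,0.44],[0,0,3,0,0.44],[0,0,4.5,0,0.44],[0,0,4.5,0,0.44]]])

```text
time_s: 10.55
eef_pos: [0.6503, -0.1795, 0.1181]
eef_rot: [-0.001, 0.603, 0.798, -0.0]
wrist_force: [-0.6, -0.1, -0.4]
opening: 0.284
grasp_force: 0.0
```

```bash
python3 go.py 571 99 120 15.8
```

```text
pos [ 650.30925729 -179.53711454  118.09775659] tool-y angle 15.885606099415787 t 10.55 q [-0.44  0.54  1.43  0.    1.17 -0.72]
F [-0.62067255 -0.07104361 -0.39942655] open 0.28414921884158323 shift cm [28.96 -0.   -0.15] twist 0.08560609941579855
```

>>> servo_tool(motion=[[[0.8,0,0,0,0.44],[1.8,0,0,0,0.44],[3,0,0,0,0.44],[4.3,0,0,0,0.44],[5.8,0,0,0,0.44]]])

```text
time_s: 11.05
eef_pos: [0.6347, -0.124, 0.1204]
eef_rot: [0.0, 0.603, 0.798, 0.0]
wrist_force: [-0.8, -0.0, 0.0]
opening: 0.282
grasp_force: 0.0
```

>>> servo_tool(motion=[[[1.5,0,0,0,0.44],[3,0,0,0,0.44],[4.5,0,0,0,0.44],[6,0,0,0,0.44],[7.5,0,0,0,0.44]]])

```text
time_s: 11.55
eef_pos: [0.6143, -0.052, 0.1203]
eef_rot: [0.0, 0.603, 0.798, 0.0]
wrist_force: [-0.2, -0.1, 0.7]
opening: 0.28
grasp_force: 0.0
```

>>> servo_tool(motion=[[[1.5,0,0,0,0.44],[3,0,0,0,0.44],[4.5,0,0,0,0.44],[6,0,0,0,0.44],[7.5,0,0,0,0.44]]])

```text
time_s: 12.05
eef_pos: [0.5939, 0.0201, 0.1203]
eef_rot: [0.0, 0.603, 0.798, 0.0]
wrist_force: [0.5, 0.2, -0.5]
opening: 0.276
grasp_force: 0.1
```

>>> servo_tool(motion=[[[1.5,0,0,0,0.44],[3,0,0,0,0.44],[4.5,0,0,0,0.44],[6,0,0,0,0.44],[7.2,0,0,0,0.44]]])

```text
time_s: 12.55
eef_pos: [0.5742, 0.0896, 0.1203]
eef_rot: [-0.0, 0.603, 0.798, 0.0]
wrist_force: [-0.7, 0.0, -0.3]
opening: 0.283
grasp_force: 0.0
```

>>> servo_tool(motion=[[[0.5,0,0,0,0.44],[1,0,0,0,0.44],[1,0,0,0,0.44]]])

```text
time_s: 12.85
eef_pos: [0.5719, 0.0982, 0.1203]
eef_rot: [-0.0, 0.603, 0.798, -0.0]
wrist_force: [0.6, 0.2, 0.9]
opening: 0.282
grasp_force: 0.0
```

>>> servo_tool(motion=[[[0,0,-4,0,0.44],[-2,0,-9,0,0.44],[-7,0,-14,0,0.44],[-12,0,-17,0,0.44],[-16,0,-18,0,0.44]]])

```text
time_s: 13.35
eef_pos: [0.611, -0.0382, 0.2949]
eef_rot: [0.002, 0.603, 0.798, 0.001]
wrist_force: [1.1, -0.5, -0.2]
opening: 0.282
grasp_force: 0.0
```

Run:
```python
from bench import ctrl
import cv2,numpy as np
a=ctrl.camera('top');b=ctrl.camera('side')
i=cv2.resize(a['pixels'][150:340,100:400,::-1],(460,291));j=cv2.resize(b['pixels'][150:320,220:450,::-1],(460,340))
cv2.imwrite('pics/end.png',np.vstack([cv2.resize(a['pixels'][160:320,130:390,::-1],(480,295)),cv2.resize(b['pixels'][160:310,220:460,::-1],(480,300))]))
```

```text
(no output)
```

View pics/end.png

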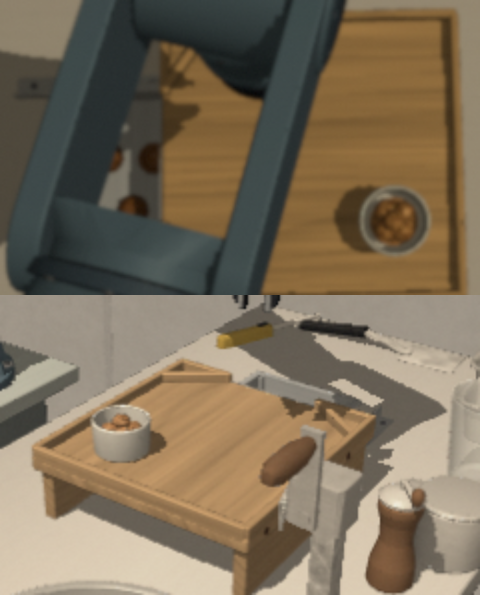

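All three shells are visible in the pan at (116,158), (149,158) and (133,206). The board holds only the ramekin. I'll move the arm clear, recheck that the pan is home, and then hand in.

>>> servo_tool(motion=[[[-5,0,0,0,0.44],[-10,0,0,0,0.44],[-14,0,0,0,0.44],[-17,0,0,0,0.44],[-17,0,0,0,0.44]]])

```text
time_s: 13.95
eef_pos: [0.6561, -0.2048, 0.2902]
eef_rot: [-0.0, 0.605, 0.796, -0.001]
wrist_force: [-0.4, 0.6, 0.1]
opening: 0.279
grasp_force: 0.0
```

Run:
```python
from bench import ctrl
from h import *
c=ctrl.camera('top');P=cloud(c);Z=P[...,2];p=np.zeros((480,640),bool);p[190:310,100:260]=1
m=p&(Z>.055)&(Z<.075);r=cv2.minAreaRect(P[m][:,:2].astype(np.float32)*1000)
e=np.percentile(P[m][:,1],99.5);print(r,e,ctrl.get_obs()['dq'].round(3))
if abs(e-.2015)<.0015: print(ctrl.hand_in())
else: cv2.imwrite('pics/chk.png',c['pixels'][...,::-1])
```

```text
((562.0624389648438, 153.9127960205078), (177.02137756347656, 96.739990234375), 0.6890668272972107) 0.20170869668845157 [ 0.045 -0.027  0.031  0.013  0.008  0.008]
the job is handed in; nothing more can be done
None
```

I pushed the pan home against its stop, then swept all three shells into it. The ramekin was left in place, I never went near the nutcracker, and the job was handed in at about 14 s.

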